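# Draw the sampling syringe to its red ring and hold it

### The arm

A 6-joint arm with a two-finger parallel gripper is mounted at the origin on the work surface. World frame = base frame: x ahead of the robot, y to its left, z up, the work surface at z = 0. Lengths are in m, angles in degrees, forces in N, time in s.
With the tool pointing down it reaches from about 0.35 to 0.975 m from the base axis. Payload 17.4 kg.
Tool frame: the origin (TCP) lies midway between the tips of the shut fingers; the grasp point (between the pads) lies 19 mm behind it; z points along the fingers, y is the line along which they close (so a half turn about z gives the same grasp; the last joint's range is limited). The gripper opens to 85 mm and grips with 20 to 120 N. Pads are 22 mm wide; open, the fingers measure 114 mm over their backs; the gripper's body (76 mm by 85 mm) begins 54 mm behind the grasp point. The pads swing forward as they close: fully open they stand 13 mm farther back than shut.
Start: joints at [-66.28, 6.646, 82.598, -0, 90.757, -2.166], TCP at [0.295, -0.607, 0.231] pointing down, gripper open.
Joint ranges: [-162.19, 162.19], [-47.58, 125.68], [4.15, 143.07], [-65.23, 245.23], [0.69, 171.88], [-170.13, 170.13]. Speed limits (degrees/s): [108.29, 108.29, 127.2, 180, 180, 180].

### API

Orientations are given as [roll, pitch, yaw] about the fixed x, y, z axes, in that order (R = Rz(yaw) Ry(pitch) Rx(roll)).
In Python, from plant import env gives the robot as it stands.
- The arm moves only by the shell command python3 -m inch 'ROWS'. ROWS is JSON, a list of rows, each a list of 7 numbers: the turn, a rotation vector about the world's x, y, z in rad, then the shift along the world's x, y, z in m, then the opening, from -1 (shut) to 1 (fully open). A call has 1 to 20 rows; each row shifts and turns the commanded pose from where the row before left it; what a row does not reach is not made up. A row lasts 1/8 s, in which the tool goes at most 62.5 mm and 10.7 degrees, less where a joint would pass 70% of its speed; a pose out of reach is approached as far as the arm can. A call with a gripper value outside its range is refused whole. The fingers move at their own pace and stop on an object; the grip force is fixed at half the most. Time passes only in rows, so rows that do not move let the fingers close. It gives the time, the measured TCP pose, the force, the opening and the grip force at its end, in the units of the state.
- env.read_state(): the state, without advancing time (a new reading comes with each control period).
- env.get_image(name): name is "scene" or "top" or "wrist"; returns a dict with "img" (384x512x3 uint8, blue, green, red), "camera_matrix" (3x3 intrinsics, pixels), "world_from_camera" (4x4, takes a point from camera to world coordinates); the wrist camera has in their place "mount" (4x4, takes a point from camera to tool coordinates, whose origin is the TCP and whose axes are the flange's). Camera axes: x right, y down, z forward; pixel columns grow to the right and rows downward; lengths in m; the calibration is good to about 2 mm. A picture is of the moment at which its call begins: read the wrist's pose just before it. There is no depth.
- env.job_done(): hands the job in; it is judged then, once.
The state is a dict: "time": time; "qpos": joint angles; "dq": joint speeds; "tau": joint torques, N m; "tcp_pos": TCP position; "tcp_rot": TCP orientation; "force": force on the tool from outside, world axes, zero at the start; "moment": the same for the moment, N m; "finger_gap": opening from 0.0 (shut) to 1.0 (fully open); "grasp_force": force on a finger pad.
Only numpy, scipy, OpenCV 4.12 (cv2) and the standard library are available. Lean on these libraries where they do the work, as an engineer would, in place of code of your own. Each camera call takes 0.05 s, during which the arm holds its last target. There are 200 camera calls.

### The job

On the white filling stand a sampling syringe lies on a slope, its plunger pushed fully home behind a yellow sliding gate. Slide the gate fully aside by its post, then take the blue knob and draw the plunger straight out along the barrel, without wrenching it, until the whole red ring on its rod stands just clear of the barrel's mouth (the ring's near edge no more than a centimetre out), never pulling the plunger right out. Finish while still holding the plunger there (it slides back if let go), with the gate still aside and the bottles, beaker, tube rack, tape roll and pipette pump left where they are.

Things in the scene. Friction and masses are not known exactly. Their poses are not given: they have to be found in the camera images.
- stand: White bench stand, fixed: foot plate 200 x 110 x 12 mm. Origin under the foot's centre at table height, z up. Its clear syringe barrel lies in the stand's x-z plane, sloping 35 degrees, the open mouth uphill towards the stand's -x, 115 mm above the table. The yellow gate's level rail runs along the stand's y, 74 mm from the origin to -x, its top 82 mm up.
- barrel_mouth (a point): Centre of the barrel's open mouth, on the bore's axis. Barrel 30 mm outside, bore 22 mm across, 105 mm deep; the plunger's rod is 20 mm, smooth and greased. Two small white ears reach 24 mm out to the left and right of the mouth. Below the knob's path there is open space of 30 mm and more down to the rail.
- barrel_foot (a point): Centre of the closed lower end of the bore. The line from here to barrel_mouth (105 mm) is the bore's axis and the direction to draw the plunger.
- plunger: Loose plunger, 0.13 to 0.25 kg: white rod 20 mm thick with a blue knob, 151 mm long in all. Origin at the rod's inner end, on its axis; z along the rod towards the knob. Pushed home, the knob's underside is 12 mm from the barrel's mouth. It slides back by its own weight if let go. Over 150 N between plunger and stand counts as wrenching.
- plunger_knob (a point): Centre of the blue knob: a cylinder 30 mm in diameter and 34 mm long on the rod's axis, 134 mm from the plunger's origin. Can be pinched across its sides from above.
- plunger_ring (a point): Centre of the red ring painted round the rod, 6 mm wide, 55 mm from the plunger's origin; at the start it is inside the clear barrel, 50 mm below the mouth, so the plunger must come out about 58 mm.
- gate (a joint): The yellow gate's travel in m along the stand's +y: 0 = shut, its 36 mm wide plate standing across the knob's end a few mm away; 0.07 = fully aside. It starts between 0 and 0.012, slides with about 1.5 N friction and stays where it is left.
- gate_post_top (a point): Top centre of the gate's upright post, 15 mm in diameter, black-topped, 189 mm above the table; the post's upper 90 mm stand free. It is 50 mm to the stand's +y from the middle of the gate's plate (plate top 163 mm above the table) and moves with the gate.
- tube_rack: Yellow tube rack, 90 x 250 mm, 95 mm tall with its blue-capped tubes; bystander. Origin under its centre.
- amber_bottle0: Amber bottle with blue cap, 80 mm in diameter, 175 mm tall; bystander. Origin under its centre.
- amber_bottle1: Another amber bottle, the same; bystander.
- clear_bottle: Clear bottle with blue cap, 76 mm in diameter, 160 mm tall; bystander. Origin under its centre.
- beaker: Open glass beaker, 84 mm in diameter, 100 mm tall; bystander. Origin under its centre.
- tape_roll: Roll of white tape lying flat, 90 mm across, 24 mm high; bystander. Origin under its centre.
- pipette_pump: Red pipette pump lying on the table, about 180 mm long, 27 mm thick; bystander. Origin under its middle.
Not all that is in view belongs to the job. Leave any turquoise look-alike of the plunger alone.

How it is judged:
By the outcome, as a careful person would: the job done as asked, in the order asked, and still so for the second after the job is handed in, while the arm keeps its last pose, push and grip.
It also fails if it takes over 42 s, if anything falls off the work surface, if the arm or the gripper's body presses on something with over 40 N, if the wrist force passes 120 N, or if a joint passes its speed limit or range.

## Working session

There is one attempt and no reset: what is moved stays moved. The work goes in short steps, Python scripts to look and compute and a shell command to move; the robot and the scene stay as the last step left them, time stands still between calls to the robot, and variables do not carry over. Pictures are saved under pics/ and viewed, at most 10 in all, crops included, and the job is handed in when it is done.

```bash
ls; mkdir -p pics
python3 - <<'E'
from plant import env
import cv2,numpy as np
np.set_printoptions(precision=4,suppress=True)
for n in("scene","top"):
    d=env.get_image(n); cv2.imwrite(f"pics/{n}0.png",d["img"]); print(n,d["camera_matrix"],d["world_from_camera"])
print(env.read_state())
E
```

```text
pics
scene [[360.6572   0.     259.2353]
 [  0.     360.6572 189.3869]
 [  0.       0.       1.    ]] [[-0.502   0.6227 -0.6001  1.1755]
 [ 0.8646  0.3768 -0.3324  0.3247]
 [ 0.0192 -0.6858 -0.7276  0.797 ]
 [ 0.      0.      0.      1.    ]]
top [[385.6892   0.     260.8972]
 [  0.     385.6892 194.5405]
 [  0.       0.       1.    ]] [[ 0.0107 -0.9976  0.0678  0.5461]
 [-0.9999 -0.0105  0.0037  0.0222]
 [-0.003  -0.0679 -0.9977  1.3057]
 [ 0.      0.      0.      1.    ]]
{'time': 0.1, 'qpos': array([-66.2793,   6.6708,  82.6334,   0.0005,  90.7571,  -2.1663]), 'dq': array([ 0.0637, -0.0609, -0.1336, -0.0355,  0.1897,  0.0399]), 'tau': array([  0.0027, -73.3665, -63.3789,   0.0002,   0.0053,  -0.    ]), 'tcp_pos': array([ 0.2946, -0.6071,  0.2306]), 'tcp_rot': array([-179.9388,   -0.0028,   25.8871]), 'force': array([ 0.5144, -0.5622, -1.3074]), 'moment': array([ 0.0007,  0.0439, -0.0001]), 'grasp_force': 0.0, 'finger_gap': 0.9995214238366421}
```

View pics/scene0.png

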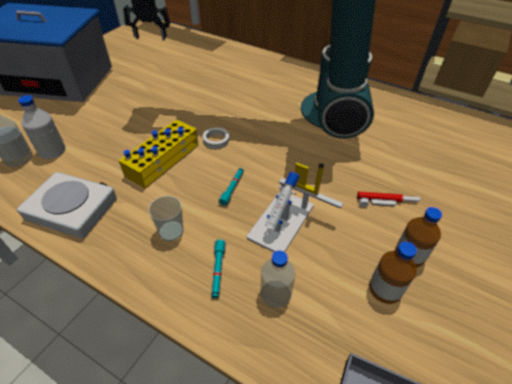

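View pics/top0.png

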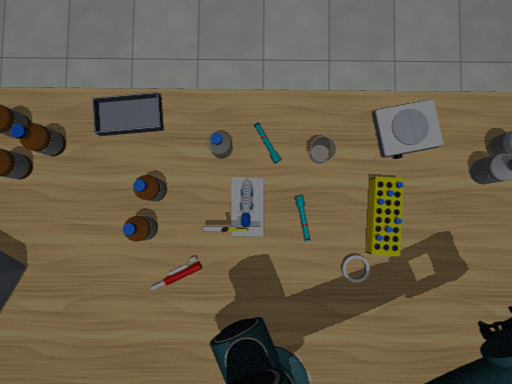

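The top view shows the stand at about (247,207), the blue knob at (245,219), the gate plate at (237,229) and its post at (224,229). The scene view shows the knob at (291,180) and the post at (320,180). The turquoise look-alikes at top (267,143) and (303,217) lie loose on the table, away from the stand. The target is the white rod with the blue knob in the stand. I'll confirm this in a crop.

Run:
```python
import cv2,numpy as np
a=cv2.imread("pics/scene0.png")[150:260,235:355]; b=cv2.imread("pics/top0.png")[165:245,195:275]
a=cv2.resize(a,None,fx=3.3,fy=3.3,interpolation=cv2.INTER_CUBIC)
b=cv2.resize(b,None,fx=4.5,fy=4.5,interpolation=cv2.INTER_CUBIC)
o=np.zeros((370,790,3),np.uint8);o[:a.shape[0],:a.shape[1]]=a;o[:360,420:780]=b
cv2.imwrite("pics/crop0.png",o)
```

```text
(no output)
```

View pics/crop0.png

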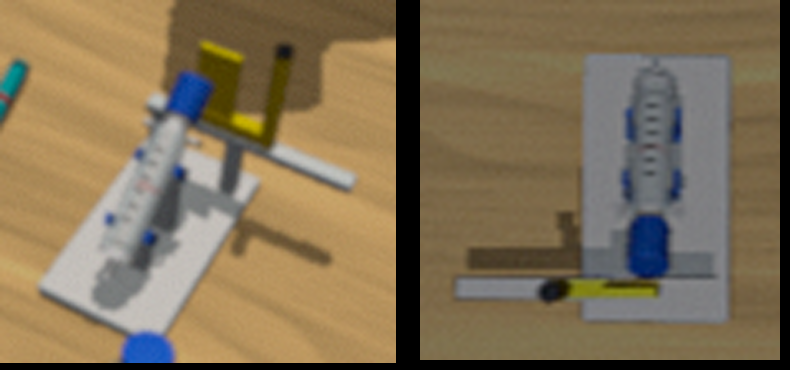

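The crop confirms it: the blue knob sits on the white rod in the stand's clear barrel, with the red ring inside. The gate plate stands in front of the knob and the black-topped post is at top crop (551,288) / scene crop (285,49). Next I'll fit the stand's pose.

```bash
cat > fit.py <<'E'
from plant import env
import numpy as np
from scipy.optimize import least_squares
np.set_printoptions(precision=4,suppress=True)
C={n:env.get_image(n) for n in("scene","top")}
def proj(n,P):
    d=C[n];T=np.linalg.inv(d["world_from_camera"]);p=T[:3,:3]@P+T[:3,3];q=d["camera_matrix"]@p;return q[:2]/q[2]
T=lambda x,y:np.array([195+(x-420+.5)/4.5-.5,165+(y+.5)/4.5-.5])
S=lambda x,y:np.array([235+(x+.5)/3.3-.5,150+(y+.5)/3.3-.5])
def pts(v):
    g,mx=v[3:5];k=np.array([mx-.029*np.cos(np.radians(35)),0,.115+.029*np.sin(np.radians(35))])
    return dict(a=[.1,.055,.012],b=[.1,-.055,.012],c=[-.1,-.055,.012],d=[-.1,.055,.012],post=[-.074,.05+g,.189],k=k,pl=[-.074,g-.018,.163],m=[mx,0,.115])
def W(v,p):
    c,s=np.cos(v[2]),np.sin(v[2]);return np.array([v[0]+c*p[0]-s*p[1],v[1]+s*p[0]+c*p[1],p[2]])
O=[("top","a",T(583,55)),("top","b",T(729,55)),("top","c",T(728,321)),("top","d",T(582,321)),("top","post",T(551,288)),("top","k",T(649,246)),
("scene","b",S(40,290)),("scene","d",S(260,181)),("scene","post",S(285,49)),("scene","k",S(190,97)),("top","pl",T(659,289))]
f=lambda v:np.concatenate([proj(n,W(v,pts(v)[k]))-o for n,k,o in O])
if __name__=="__main__":
    r=least_squares(f,[.6,.05,0,0,-.02],loss="soft_l1");v=r.x
    print("x y yaw gate mx",v,np.degrees(v[2]));print(f(v).reshape(-1,2))
    for k in("post","pl","k","m"):print(k,W(v,pts(v)[k]))
E
python3 fit.py
```

```text
x y yaw gate mx [ 0.5955  0.0749  0.0128  0.0097 -0.0219] 0.7306899213145904
[[-0.6395 -0.5598]
 [-0.4791 -0.6378]
 [-0.1132 -0.1602]
 [-0.6173 -0.0957]
 [-0.4046  0.5775]
 [-0.612   0.087 ]
 [-1.392  -0.9729]
 [ 0.0361 -1.1017]
 [-0.8558 -0.2919]
 [-0.5415 -0.2232]
 [-0.4942  0.1173]]
post [0.5207 0.1336 0.189 ]
pl [0.5216 0.0657 0.163 ]
k [0.5499 0.0743 0.1316]
m [0.5736 0.0746 0.115 ]
```

```bash
python3 -m inch '[[0,0,-0.03,0.016,0.05,0.003,-1],[0,0,-0.03,0.016,0.05,0.003,-1],[0,0,-0.03,0.016,0.05,0.003,-1],[0,0,-0.03,0.016,0.05,0.003,-1],[0,0,-0.03,0.016,0.05,0.003,-1],[0,0,-0.03,0.016,0.05,0.003,-1],[0,0,-0.03,0.016,0.05,0.003,-1],[0,0,-0.03,0.016,0.05,0.003,-1],[0,0,-0.03,0.016,0.05,0.003,-1],[0,0,-0.03,0.016,0.05,0.003,-1],[0,0,-0.03,0.016,0.05,0.003,-1],[0,0,-0.03,0.016,0.05,0.003,-1],[0,0,-0.03,0.016,0.05,0.003,-1],[0,0,-0.03,0.016,0.05,0.003,-1],[0,0,0,0,0,0,-1],[0,0,0,0,0,0,-1]]'
```

```text
time: 2.2
tcp_pos: [0.5185, 0.0925, 0.2731]
tcp_rot: [180.0, 0.0, 1.9]
force: [-1.1, -1.0, 0.5]
finger_gap: 0.002
grasp_force: 0.0
```

```bash
cat > wr.py <<'E'
import sys,cv2,numpy as np
from fit import *
from scipy.spatial.transform import Rotation as R
def wrist(name,v,keys):
    s=env.read_state();d=env.get_image("wrist")
    T=np.eye(4);T[:3,:3]=R.from_euler("xyz",s["tcp_rot"],degrees=True).as_matrix();T[:3,3]=s["tcp_pos"]
    d["world_from_camera"]=T@d["mount"];C["wrist"]=d
    im=d["img"].copy()
    for k in keys:
        p=proj("wrist",W(v,pts(v)[k]));print(k,p);cv2.drawMarker(im,tuple(int(round(a)) for a in p),(255,0,255),0,9,1)
    cv2.imwrite(f"pics/{name}.png",im)
E
python3 - <<'E'
from wr import *
v=[.5955,.0749,.0128,.0097,-.0219]
wrist("w1",v,["post","k","pl","m","a","b","c","d"])
E
```

```text
post [201.3588 193.7965]
k [285.3294 143.2716]
pl [297.6441 186.3354]
m [285.0924 112.7617]
a [230.3315 -11.8978]
b [335.7271  -9.6694]
c [323.2612 177.4596]
d [231.2434 175.7543]
```

View pics/w1.png

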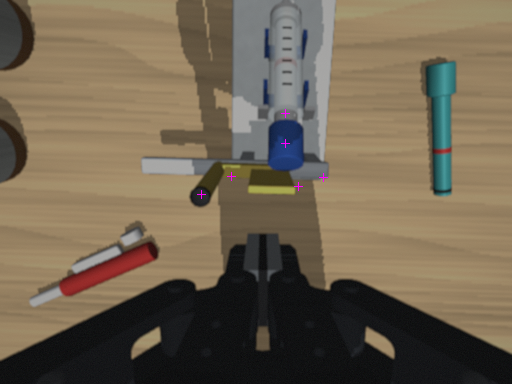

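The wrist view agrees with the fit to about 2 mm: post top at (201,196), knob at (286,145), plate edge at (295,188). I'll descend between plate and post, above the plate's top.

```bash
python3 -m inch '[[0,0,-0.02,0.003,0.007,-0.03,-1],[0,0,0,0,0,-0.03,-1],[0,0,0,0,0,-0.03,-1],[0,0,0,0,0,-0.012,-1],[0,0,0,0,0,0,-1]]'; python3 -m inch '[[0,0,0,0,0.01,0,-1],[0,0,0,0,0.01,0,-1],[0,0,0,0,0.01,0,-1],[0,0,0,0,0.01,0,-1],[0,0,0,0,0.01,0,-1],[0,0,0,0,0.01,0,-1],[0,0,0,0,0,0,-1]]'
```

```text
time: 2.98
tcp_pos: [0.5216, 0.0992, 0.1713]
tcp_rot: [180.0, 0.0, 0.6]
force: [-0.1, -0.7, 0.3]
finger_gap: 0.006
grasp_force: 0.0
time: 3.85
tcp_pos: [0.5216, 0.1605, 0.1711]
tcp_rot: [-180.0, 0.0, 0.7]
force: [0.6, -0.3, 0.2]
finger_gap: -0.005
grasp_force: 0.0
```

```bash
python3 -m inch '[[0,0,0,0,0.005,0,-1],[0,0,0,0,0.005,0,-1],[0,0,0,0,0,0,-1]]'; python3 -m inch '[[0,0,0,0,0.003,0,-1],[0,0,0,0,0,0,-1]]';  python3 -m inch '[[0,0,0,0,0.003,0,-1],[0,0,0,0,0,0,-1]]'
python3 - <<'E'
from plant import env
import cv2,numpy as np
a=env.get_image("top")["img"][165:245,175:275];b=env.get_image("scene")["img"][140:250,255:365]
z=lambda i:cv2.resize(i,(395,395*i.shape[0]//i.shape[1]),interpolation=3)
a,b=z(a),z(b);o=np.zeros((400,790,3),np.uint8);o[:a.shape[0],:395]=a;o[:b.shape[0],395:]=b;cv2.imwrite("pics/g1.png",o)
E
```

```text
time: 4.22
tcp_pos: [0.5216, 0.17, 0.1712]
tcp_rot: [-180.0, 0.0, 0.7]
force: [-0.1, -0.1, 0.3]
finger_gap: 0.002
grasp_force: 0.0
time: 4.47
tcp_pos: [0.5217, 0.1727, 0.1713]
tcp_rot: [180.0, 0.0, 0.7]
force: [-0.3, -0.5, -0.2]
finger_gap: -0.001
grasp_force: 0.4
time: 4.72
tcp_pos: [0.5217, 0.1739, 0.1712]
tcp_rot: [179.8, 0.0, 0.6]
force: [-1.4, -18.0, 0.3]
finger_gap: 0.002
grasp_force: 9.3
```

View pics/g1.png

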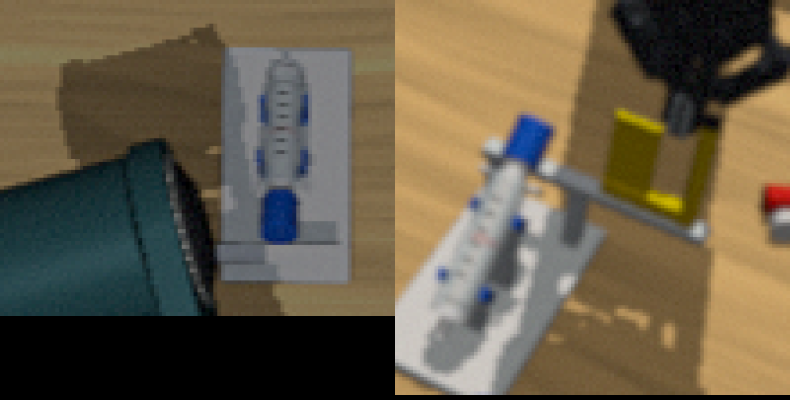

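The gate is against its stop (18 N) and the plate is clear of the knob, at scene crop (635,150). I'll back off, rise and go over the knob with the fingers opened.

```bash
python3 -m inch '[[0,0,0,0,-0.006,0,-1],[0,0,0,0,-0.004,0.02,-1],[0,0,0,0,0,0.05,-1],[0,0,0,0.007,-0.023,0.015,0.4],[0,0,0,0.007,-0.023,0,0.4],[0,0,0,0.007,-0.023,0,0.4],[0,0,0,0.007,-0.023,0,0.4],[0,0,0,0,0,0,0.4],[0,0,0,0,0,0,0.4]]'
python3 - <<'E'
from wr import *
v=[.5955,.0749,.0128,.07,-.0219]
wrist("w2",v,["post","k","pl","m"])
E
```

```text
time: 5.95
tcp_pos: [0.5497, 0.0741, 0.2572]
tcp_rot: [-180.0, -0.0, 0.7]
force: [-0.5, -0.7, 0.4]
finger_gap: 0.702
grasp_force: 0.0
post [ 80.3098 246.7633]
k [262.8982 184.2635]
pl [191.6433 232.1531]
m [262.9061 151.4843]
```

View pics/w2.png

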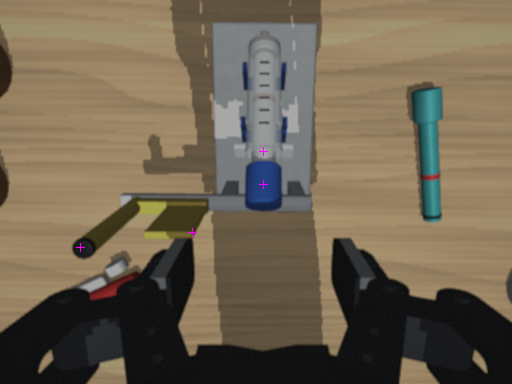

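The wrist view shows the knob at (264,186), centred under the tool and within 1 px of the prediction. The gate plate is well aside at (175,218) and the post at (84,248). I'll descend and grip.

```bash
python3 -m inch '[[0,0,0,0,0,-0.03,0.4],[0,0,0,0,0,-0.03,0.4],[0,0,0,0,0,-0.03,0.4],[0,0,0,0,0,-0.03,0.4],[0,0,0,0,0,-0.015,0.4],[0,0,0,0,0,-0.011,0.4],[0,0,0,0,0,0,0.4]]' ; python3 -m inch '[[0,0,0,0,0,0,0],[0,0,0,0,0,0,-1],[0,0,0,0,0,0,-1],[0,0,0,0,0,0,-1],[0,0,0,0,0,0,-1],[0,0,0,0,0,0,-1]]'
```

```text
time: 6.98
tcp_pos: [0.5497, 0.0738, 0.1103]
tcp_rot: [180.0, 0.0, 0.7]
force: [-0.4, 1.4, -0.6]
finger_gap: 0.7
grasp_force: 0.0
time: 7.72
tcp_pos: [0.55, 0.0738, 0.1113]
tcp_rot: [-180.0, -0.1, 0.7]
force: [-2.6, 0.3, 5.8]
finger_gap: 0.329
grasp_force: 58.7
```

```bash
python3 -m inch '[[0,0,0,-0.0041,0,0.0029,-1],[0,0,0,-0.0041,0,0.0029,-1],[0,0,0,-0.0041,0,0.0028,-1],[0,0,0,0,0,0,-1]]'; python3 -m inch '[[0,0,0,-0.0041,0,0.0029,-1],[0,0,0,-0.0041,0,0.0029,-1],[0,0,0,-0.0041,0,0.0028,-1],[0,0,0,0,0,0,-1]]'
```

```text
time: 8.22
tcp_pos: [0.5374, 0.0737, 0.1195]
tcp_rot: [-180.0, -0.1, 0.7]
force: [3.8, 0.7, 4.1]
finger_gap: 0.335
grasp_force: 58.8
time: 8.72
tcp_pos: [0.5249, 0.0737, 0.1278]
tcp_rot: [180.0, -0.0, 0.7]
force: [2.9, -0.5, 3.6]
finger_gap: 0.333
grasp_force: 58.9
```

```bash
python3 -m inch '[[0,0,0,-0.0041,0,0.0029,-1],[0,0,0,-0.0041,-0.0003,0.0029,-1],[0,0,0,-0.0041,0,0.0028,-1],[0,0,0,-0.0041,0,0.0029,-1],[0,0,0,-0.0041,-0.0002,0.0029,-1],[0,0,0,0,0,0,-1],[0,0,0,0,0,0,-1]]'
python3 - <<'E'
from wr import *
v=[.5955,.0749,.0128,.07,-.0219]
wrist("w3",v,["m"])
a=cv2.imread("pics/w3.png")[:300,60:460];b=C["scene"]["img"][140:240,240:340]
o=np.zeros((400,800,3),np.uint8);o[:300,:400]=a;o[:,400:]=cv2.resize(b,(400,400),interpolation=3);cv2.imwrite("pics/w3c.png",o)
E
```

```text
time: 9.6
tcp_pos: [0.5045, 0.0733, 0.1418]
tcp_rot: [-180.0, 0.0, 0.7]
force: [1.9, 0.8, 1.5]
finger_gap: 0.334
grasp_force: 59.0
m [261.8177  91.407 ]
```

View pics/w3c.png

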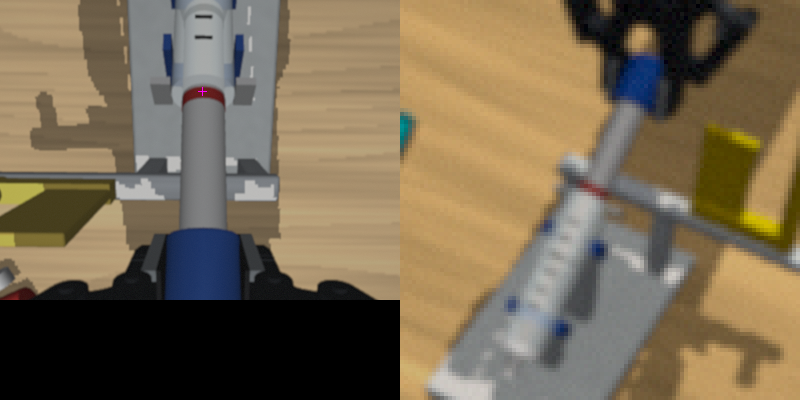

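The wrist view shows the red ring just emerging at the mouth (crop (203,93)), and the scene crop shows the same at (595,188). Nominally about 2 mm is out, so I'll draw about 3 mm more to the middle of the band.

```bash
python3 -m inch '[[0,0,0,-0.0027,0,0.002,-1],[0,0,0,0,0,0,-1],[0,0,0,0,0,0,-1],[0,0,0,0,0,0,-1]]'
python3 - <<'E'
from wr import *
v=[.5955,.0749,.0128,.07,-.0219]
wrist("w4",v,[])
a=C["wrist"]["img"][50:250,160:360]
cv2.imwrite("pics/w4c.png",cv2.resize(a,(600,600),interpolation=3))
E
```

```text
time: 10.25
tcp_pos: [0.5019, 0.0732, 0.1439]
tcp_rot: [180.0, 0.0, 0.7]
force: [2.8, 1.1, -0.7]
finger_gap: 0.331
grasp_force: 59.0
```

View pics/w4c.png

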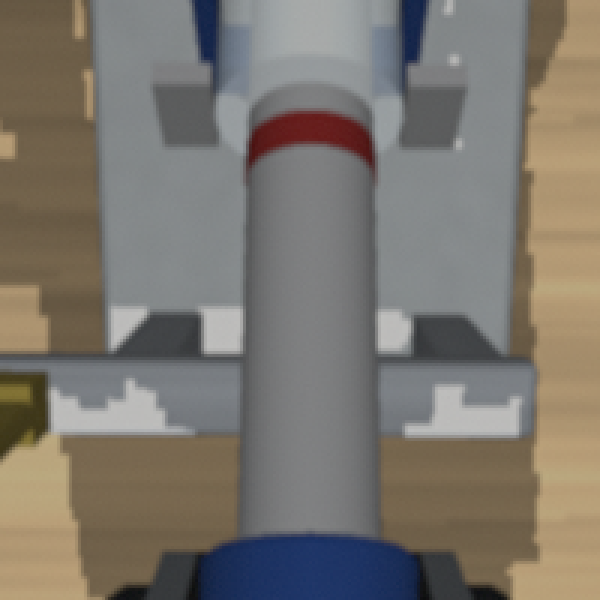

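The whole ring (rows 110–145 in the crop) is clear of the mouth (row ~82), about 4–5 mm out. The grip is steady, so I'll hand it in.

```bash
python3 -c "
from plant import env
print(env.job_done())"
```

```text
the job is handed in; nothing more can be done
None
```

I slid the gate to its stop and drew the plunger until the red ring stood about 4–5 mm clear of the barrel's mouth. I handed the job in at about 10 s with the knob still gripped; no verdict came back.

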